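# Draw the tall paint-test panel from the drying rack

## Task

Two painted test panels stand on edge in the slotted drying rack. Slide the taller one straight up out of its slot, then lower it upright into the narrow open carry box and let go only once its lower edge is down at the bottom, so that it stays standing on edge in the box (it may lean against a wall). Leave the shorter panel in the rack.

Things in the scene. Friction and masses are not known exactly. Their poses are not given: they have to be found in the camera images.
- tall_panel: The taller test panel: a flat rectangular board, dull white coat with a bare dark wood margin, 8 mm thick (its x), 100 mm wide (its y), 150 mm high (its z, up), about 0.1 kg. Origin at the centre of its lower edge. It stands loosely in a rack slot, its plane across the rack's x, and sticks up about 102 mm above the rack.
- short_panel: The shorter test panel, same make: 8 mm thick (x), 100 mm wide (y), 92 mm high (z). Origin at the centre of its lower edge. It stands in another slot of the same rack, 76 mm from the tall one; sticks up about 44 mm above the rack. (Clutter near by: at the right, y below -0.2 m, a carton of spray cans reaches 0.28 m above the surface: pass over it.)
- drying_rack: Wooden drying rack, fixed to the surface, 130 mm (x) by 134 mm (y), 58 mm high. Origin at the centre of its underside, z up. Three slots running along its y lie at x = -38, 0 and +38 mm; each is 11 mm wide and 48 mm deep (slot floor at z = 10 mm), closed at both ends, 106 mm long. The middle slot is empty.
- carry_box: Narrow open-topped wooden box, fixed to the surface, outside 52 mm (x) by 146 mm (y), 86 mm high, with a low foot strip along each long side. Origin at the centre of its underside, z up. Walls 6 mm, inside 40 mm (x) by 134 mm (y), inner floor at z = 6 mm. Its long side is along y, so a panel goes in with its width along the box's y, either way round.

How it is judged:
By the outcome, as a careful person would: the job done as asked, in the order asked, and still so for the second after the job is handed in, with the robot touching nothing.
It also fails if it takes over 48 s, if anything falls off the work surface, if the arm or the gripper's body presses on something with over 40 N, if the wrist force passes 120 N, or if a joint passes its speed limit or range.

## Robot

A 7-joint arm with a two-finger parallel gripper is mounted at the origin on a cart in front of the work surface, level with it; the furniture and walls round the work are solid. World frame = base frame: x ahead of the robot, y to its left, z up, the work surface at z = 0. Lengths are in m, angles in rad, forces in N, time in s.
With the tool pointing down it reaches from about 0.425 to 0.95 m from the base axis. Payload 4.7 kg.
Tool frame: the origin (TCP) lies on the centre line of the jaws, within the pads' length; the fingertips stand ahead of it and the grasp point (between the pads) lies 6 mm ahead of it (ctrl.tips_ahead is the z of the fingertips in the tool frame, in m); z points along the fingers, y is the line along which they close (so a half turn about z gives the same grasp; the last joint's range is limited). The gripper opens to 85 mm and grips with 20 to 120 N. Pads are 22 mm wide; open, the fingers measure 114 mm over their backs; the gripper's body (76 mm by 85 mm) begins 54 mm behind the grasp point. The pads swing forward as they close: fully open they stand 13 mm farther back than shut.
Start: joints at [1.087, 0.469, -0.049, 1.532, 0.024, 1.141, -0.082], TCP at [0.297, -0.606, 0.256] pointing down, gripper open.
Joint ranges: [-2.59, 2.59], [-0.33, 1.99], [-1.39, 1.29], [0.1, 2.45], [-1.04, 4.18], [0.21, 1.99], [-2.66, 2.66]. Speed limits (rad/s): [2.57, 2.57, 3.14, 3.14, 3.14, 3.14, 3.14].

## Interface

Orientations are given as [roll, pitch, yaw] about the fixed x, y, z axes, in that order (R = Rz(yaw) Ry(pitch) Rx(roll)).
In Python, from rig import ctrl gives the robot as it stands.
- The arm moves only by the shell command python3 steer.py, which reads ROWS from standard input. ROWS is a JSON list of rows, 1 to 10 of them, each of 7 numbers: dx, dy, dz in m, then a rotation vector rx, ry, rz in rad, then the finger opening in m; each row shifts and turns the commanded pose from where the row before left it, along the tool's axes as they then stand; what a row does not reach is not made up. A row lasts 1/8 s, in which the tool goes at most 0.0625 m and 0.188 rad, less where a joint would pass 70% of its speed; a pose out of reach is approached as far as the arm can. The fingers move at their own pace and stop on an object; the grip force is fixed at half the most. Time passes only in rows, so rows that do not move let the fingers close. It prints the time, the measured TCP pose, the force, the opening and the grip force at its end. Input that does not fit is refused with a message, and nothing moves.
- ctrl.state(): the state, without advancing time (a new reading comes with each control period).
- ctrl.snapshot(name): name is "scene" or "top" or "wrist"; returns a dict with "frame" (400x640x3 uint8, red, green, blue), "fov_y" (degrees; the focal length in pixels is half the picture's height over the tangent of half this angle, whatever the lens; pixels are square), "cx", "cy" (the principal point, pixels), "R" (3x3) and "t" (3): a world point X has camera coordinates R X + t. Camera axes: x right, y down, z forward; pixel columns grow to the right and rows downward; lengths in m; the calibration is good to about 2 mm. A picture is of the moment at which its call begins. There is no depth.
- ctrl.close_job(): hands the job in; it is judged then, once.
The state is a dict: "t": time; "joints": joint angles; "dq": joint speeds; "joint_torque": joint torques, N m; "tcp_pos": TCP position; "ee_rot": TCP orientation; "wrist_force": force on the tool from outside, world axes, zero at the start; "moment": the same for the moment, N m; "grip_width": finger opening in m; "grasp_force": force on a finger pad.
Only numpy, scipy, OpenCV 4.12 (cv2) and the standard library are available. Lean on these libraries where they do the work, as an engineer would, in place of code of your own. Each camera call takes 0.05 s, during which the arm holds its last target. There are 200 camera calls.

## Working session

There is one attempt and no reset: what is moved stays moved. The work goes in short steps, Python scripts to look and compute and a shell command to move; the robot and the scene stay as the last step left them, time stands still between calls to the robot, and variables do not carry over. Pictures are saved under pics/ and viewed, at most 10 in all, crops included, and the job is handed in when it is done.

```bash
ls; mkdir -p pics; python3 - <<'E'
from rig import ctrl
import cv2,numpy as np
for n in("scene","top"):
    s=ctrl.snapshot(n);cv2.imwrite(f"pics/{n}0.png",s["frame"][:,:,::-1]);np.savez(f"pics/{n}0.npz",**s)
    print(n,s["fov_y"],s["cx"],s["cy"],np.round(s["R"],3).tolist(),np.round(s["t"],3).tolist(), (-s["R"].T@s["t"]).round(3))
st=ctrl.state();print(st["t"],st["tcp_pos"],st["ee_rot"],st["grip_width"],ctrl.tips_ahead)
E
```

```text
pics
rig.py
steer.py
scene 53.25427175391764 316.6115894908279 200.20335534529306 [[0.746, -0.666, 0.014], [-0.35, -0.409, -0.842], [0.567, 0.623, -0.539]] [-0.335, 0.278, 0.501] [ 0.064 -0.422  0.509]
top 57.18170079120952 318.55390642585917 200.00518739344943 [[0.012, -1.0, 0.001], [-0.99, -0.012, -0.142], [0.142, 0.0, -0.99]] [0.098, 0.569, 0.807] [0.448 0.105 0.879]
0.1 [ 0.29628701 -0.60594605  0.25533176] [-3.13976206e+00  9.22737477e-05  4.54825928e-01] 0.08544746683639261 0.025
```

View pics/scene0.png

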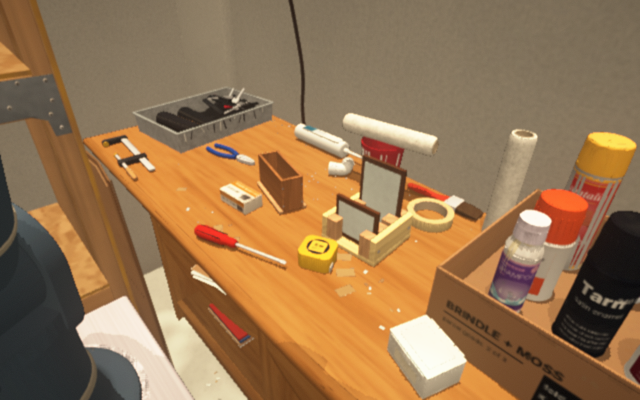

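View pics/top0.png

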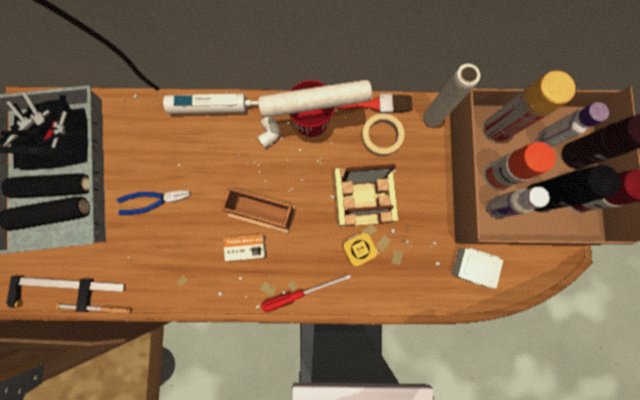

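The scene view shows the tall panel at about (383,185), on the rack's far side. The short one is at (357,218), nearer the robot, and the box is at (280,182). In the top view the rack is at (366,195) and the box at (259,210). I'll enlarge both.

```bash
python3 - <<'E'
import cv2,numpy as np
a=cv2.imread("pics/top0.png")[150:250,210:410];cv2.imwrite("pics/topc.png",cv2.resize(a,(800,400),interpolation=cv2.INTER_CUBIC))
a=cv2.imread("pics/scene0.png")[140:270,250:420];cv2.imwrite("pics/scenec.png",cv2.resize(a,None,fx=4.5,fy=4.5,interpolation=cv2.INTER_CUBIC))
E
```

```text
(no output)
```

View pics/topc.png

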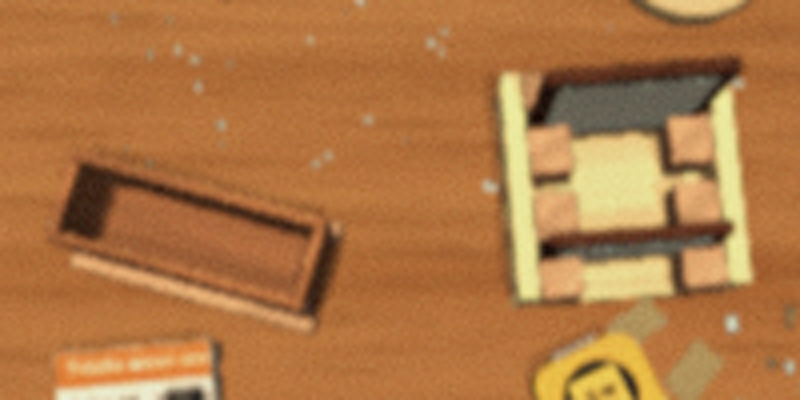

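View pics/scenec.png

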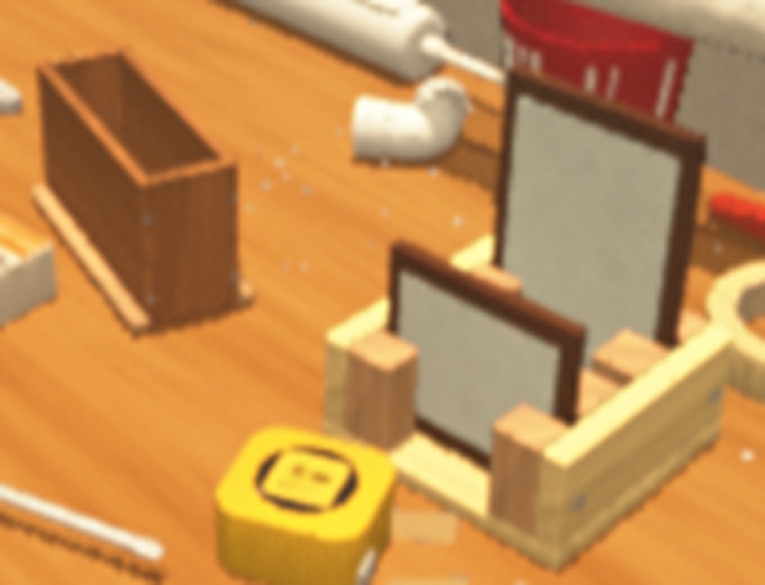

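In the enlarged top view the tall panel's top edge runs (541,80)–(741,64). The rack corners are (499,73), (517,302) and (751,283). The box rim corners are (82,157), (332,218), (303,310) and (53,238). In the enlarged scene view the box rim is (40,67), (123,52), (237,162), (147,185), and the panel's top edge is (510,70)–(702,140).

```bash
cat > h.py <<'E'
import numpy as np
def cast(s,uv,z):
    f=200/np.tan(np.radians(float(s["fov_y"]))/2);R=s["R"];C=-R.T@s["t"]
    d=np.c_[(np.array(uv,float)-[s["cx"],s["cy"]])/f,np.ones(len(uv))]@R
    return C+d*((z-C[2])/d[:,2])[:,None]
E
python3 - <<'E'
from h import *
T=dict(np.load("pics/top0.npz"));S=dict(np.load("pics/scene0.npz"))
t=lambda a:np.array(a)/4+[209.6,149.6]
s=lambda a:np.array(a)/4.5+[249.6,139.6]
def yaw(a,b):d=b-a;return np.degrees(np.arctan2(d[1],d[0])).round(1),np.linalg.norm(d[:2]).round(4)
for n,c,p,z in[("panel T",T,t([(541,80),(741,64)]),.16),("panel S",S,s([(510,70),(702,140)]),.16),("short T",T,t([(545,243),(732,228)]),.102),
 ("short S",S,s([(398,243),(580,330)]),.102),
 ("rack T",T,t([(499,73),(517,302),(751,283)]),.058),("box T",T,t([(82,157),(332,218),(303,310),(53,238)]),.086),("box S",S,s([(40,67),(123,52),(237,162),(147,185)]),.086)]:
    P=cast(c,p,z);print(n,P[:,:2].round(4).tolist(),"mean",P.mean(0).round(4),[yaw(P[i],P[i+1]) for i in range(len(P)-1)])
    if "rack" in n:print((P[0]+P[2])/2)
E
```

```text
panel T [[0.6131, 0.053], [0.6226, -0.0473]] mean [0.6179 0.0029 0.16  ] [(np.float64(-84.6), np.float64(0.1008))]
panel S [[0.6105, 0.0457], [0.6229, -0.0496]] mean [ 0.6167 -0.0019  0.16  ] [(np.float64(-82.6), np.float64(0.0961))]
short T [[0.5377, 0.0466], [0.547, -0.0532]] mean [ 0.5423 -0.0033  0.102 ] [(np.float64(-84.7), np.float64(0.1002))]
short S [[0.5393, 0.0397], [0.5483, -0.0557]] mean [ 0.5438 -0.008   0.102 ] [(np.float64(-84.6), np.float64(0.0958))]
rack T [[0.6404, 0.0698], [0.5094, 0.0589], [0.5216, -0.0723]] mean [0.5571 0.0188 0.058 ] [(np.float64(-175.3), np.float64(0.1315)), (np.float64(-84.7), np.float64(0.1318))]
[ 0.58100028 -0.00126813  0.058     ]
box T [[0.5839, 0.2993], [0.5518, 0.1615], [0.5015, 0.1761], [0.539, 0.313]] mean [0.5441 0.2375 0.086 ] [(np.float64(-103.1), np.float64(0.1415)), (np.float64(163.9), np.float64(0.0524)), (np.float64(74.7), np.float64(0.142))]
box S [[0.5381, 0.3089], [0.5827, 0.2952], [0.551, 0.162], [0.5043, 0.1724]] mean [0.544  0.2346 0.086 ] [(np.float64(-17.1), np.float64(0.0466)), (np.float64(-103.4), np.float64(0.1369)), (np.float64(167.4), np.float64(0.0479))]
```

Both views agree:

| Item | Centre (x, y) | Yaw |
|---|---|---|
| Tall panel | (0.617, 0.001) | 5.3° |
| Box | (0.544, 0.236) | −14° |

First I raise the tool, then cross over the carton.

```bash
echo '[[0, 0, -0.055, 0, 0, 0, 0.085], [0, 0, -0.055, 0, 0, 0, 0.085], [0, 0, -0.055, 0, 0, 0, 0.085], [0.046, -0.0336, 0, 0, 0, 0, 0.085], [0.046, -0.0336, 0, 0, 0, 0, 0.085], [0.046, -0.0336, 0, 0, 0, 0, 0.085], [0.046, -0.0336, 0, 0, 0, 0, 0.085], [0.046, -0.0336, 0, 0, 0, 0, 0.085], [0.046, -0.0336, 0, 0, 0, 0, 0.085]]' | python3 steer.py
echo '[[0.046, -0.0336, 0, 0, 0, 0, 0.085], [0.046, -0.0336, 0, 0, 0, 0, 0.085], [0.046, -0.0336, 0, 0, 0, 0, 0.085], [0.046, -0.0336, 0, 0, 0, 0, 0.085], [0.046, -0.0336, 0, 0, 0, 0, 0.085], [0, 0, 0, 0, 0, -0.17, 0.085], [0, 0, 0, 0, 0, -0.17, 0.085], [0, 0, 0, 0, 0, -0.17, 0.085], [0, 0, 0, 0, 0, -0.17, 0.085]]' | python3 steer.py
echo '[[0, 0, 0, 0, 0, -0.17, 0.085], [0, 0, 0, 0, 0, -0.17, 0.085], [0, 0, 0, 0, 0, -0.17, 0.085], [0, 0, 0, 0, 0, 0, 0.085], [0, 0, 0, 0, 0, 0, 0.085]]' | python3 steer.py
```

```text
t: 1.23
tcp_pos: [0.4563, -0.3022, 0.421]
ee_rot: [-3.141, 0.0, 0.455]
wrist_force: [0.5, -0.9, 0.4]
grip_width: 0.0845
grasp_force: 0.0
t: 2.35
tcp_pos: [0.5885, -0.0521, 0.4207]
ee_rot: [-3.141, 0.0, 1.14]
wrist_force: [-0.7, -1.3, 0.2]
grip_width: 0.0852
grasp_force: 0.0
t: 2.98
tcp_pos: [0.5887, -0.0522, 0.4211]
ee_rot: [-3.141, 0.0, 1.642]
wrist_force: [0.2, -0.1, 0.9]
grip_width: 0.0849
grasp_force: 0.0
```

```bash
echo '[[0.05, 0.0333, 0, 0, 0, -0.021, 0.06], [0, 0, 0.05, 0, 0, 0, 0.06], [0, 0, 0.05, 0, 0, 0, 0.06], [0, 0, 0.05, 0, 0, 0, 0.06], [0, 0, 0.04, 0, 0, 0, 0.06], [0, 0, 0, 0, 0, 0, 0.06], [0, 0, 0, 0, 0, 0, 0.06]]' | python3 steer.py
python3 - <<'E'
from rig import ctrl
import cv2,numpy as np
ims=[]
for n in("wrist","scene"):
    s=ctrl.snapshot(n);np.savez(f"pics/{n}1.npz",**s);ims.append(s["frame"][:,:,::-1])
cv2.imwrite("pics/w1.png",ims[0])
E
```

```text
t: 3.85
tcp_pos: [0.6194, 0.0006, 0.2332]
ee_rot: [3.139, 0.0, 1.665]
wrist_force: [-0.0, 0.3, 0.7]
grip_width: 0.0599
grasp_force: 0.0
```

View pics/w1.png

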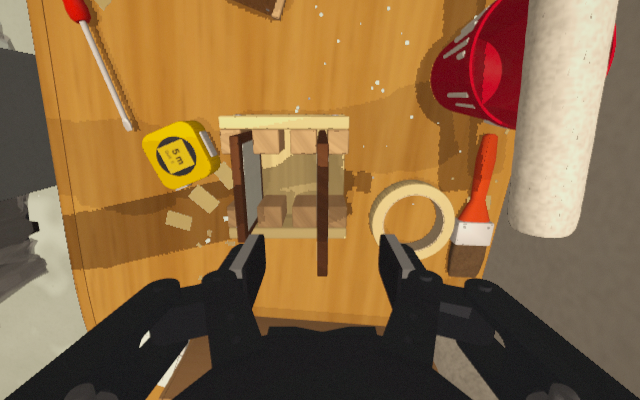

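The wrist view shows the tall panel's top edge running (322,132)–(322,276), centred between the fingers (265 and 380) and parallel to them. I'll check where that lies along y.

```bash
python3 - <<'E'
from h import *
W=dict(np.load("pics/wrist1.npz"))
P=cast(W,[(322,132),(322,276)],.16);print(P,P.mean(0))
E
echo '[[0, -0.001, 0.03, 0, 0, 0, 0.06], [0, 0, 0.03, 0, 0, 0, 0.06], [0, 0, 0.03, 0, 0, 0, 0.06], [0, 0, 0, 0, 0, 0, 0.06]]' | python3 steer.py
```

```text
[[ 0.61503934  0.05864341  0.16      ]
 [ 0.62503395 -0.04704362  0.16      ]] [0.62003664 0.00579989 0.16      ]
t: 4.45
tcp_pos: [0.6167, -0.0001, 0.1408]
ee_rot: [-3.14, 0.0, 1.665]
wrist_force: [-0.3, -0.0, 1.0]
grip_width: 0.0599
grasp_force: 0.0
```

```bash
echo '[[0.002, 0.0015, 0, 0, 0, 0, 0.06], [0, 0, 0, 0, 0, 0, 0.0], [0, 0, 0, 0, 0, 0, 0], [0, 0, 0, 0, 0, 0, 0], [0, 0, 0, 0, 0, 0, 0], [0, 0, 0, 0, 0, 0, 0], [0, 0, 0, 0, 0, 0, 0]]' | python3 steer.py
```

```text
t: 5.32
tcp_pos: [0.6191, 0.0023, 0.142]
ee_rot: [3.14, 0.0, 1.666]
wrist_force: [0.5, -0.3, 5.0]
grip_width: 0.0078
grasp_force: 59.1
```

```bash
echo '[[0, 0, -0.01, 0, 0, 0, 0], [0, 0, -0.015, 0, 0, 0, 0], [0, 0, -0.015, 0, 0, 0, 0], [0, 0, -0.02, 0, 0, 0, 0]]' | python3 steer.py
echo '[[0, 0, -0.03, 0, 0, 0, 0], [0, 0, -0.03, 0, 0, 0, 0], [0, 0, -0.03, 0, 0, 0, 0], [0, 0, 0, 0, 0, 0, 0], [0, 0, 0, 0, 0, 0, 0]]' | python3 steer.py
python3 - <<'E'
from rig import ctrl
import cv2,numpy as np
s=ctrl.snapshot("scene");np.savez("pics/scene2.npz",**s);cv2.imwrite("pics/s2.png",s["frame"][:,:,::-1])
E
```

```text
t: 5.82
tcp_pos: [0.6181, 0.0022, 0.2023]
ee_rot: [-3.14, 0.0, 1.666]
wrist_force: [0.6, -0.2, -0.5]
grip_width: 0.0075
grasp_force: 58.7
t: 6.45
tcp_pos: [0.6179, 0.0021, 0.2909]
ee_rot: [-3.14, 0.0, 1.666]
wrist_force: [0.2, -0.8, -0.7]
grip_width: 0.0074
grasp_force: 58.8
```

View pics/s2.png

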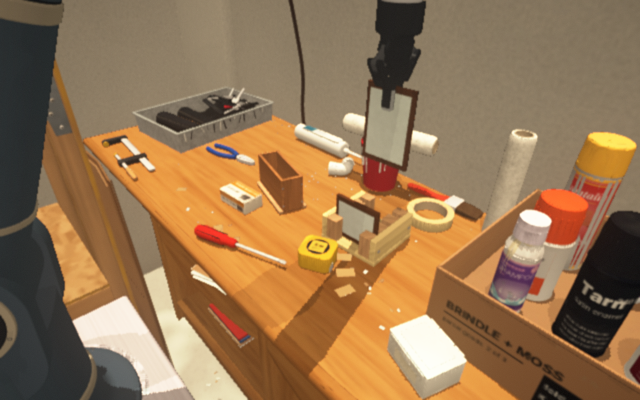

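The panel is out and hanging upright, with its lower edge running (363,154)–(406,168). The short panel is still in the rack.

```bash
python3 - <<'E'
from h import *
S=dict(np.load("pics/scene2.npz"))
print(cast(S,[(363,154),(406,168)],.159).round(4), cast(S,[(371,80),(416,93)],.309).round(4))
E
echo '[[0.04, -0.0086, 0, 0, 0, 0, 0], [0.04, -0.0086, 0, 0, 0, 0, 0], [0.04, -0.0086, 0, 0, 0, 0, 0], [0.04, -0.0086, 0, 0, 0, 0, 0], [0.04, -0.0086, 0, 0, 0, 0, 0], [0.04, -0.0086, 0, 0, 0, 0, 0], [0, 0, 0, 0, 0, 0.17, 0], [0, 0, 0, 0, 0, 0.17, 0], [0, 0, 0, 0, 0, 0, 0], [0, 0, 0, 0, 0, 0, 0]]' | python3 steer.py
python3 - <<'E'
from rig import ctrl
import cv2,numpy as np
ims=[]
for n in("scene","top"):
    s=ctrl.snapshot(n);np.savez(f"pics/{n}3.npz",**s);ims.append(s["frame"][:,:,::-1])
a=cv2.resize(ims[0][60:240,210:360],None,fx=3,fy=3,interpolation=cv2.INTER_CUBIC)
b=cv2.resize(ims[1][140:248,200:316],None,fx=3,fy=3,interpolation=cv2.INTER_CUBIC)
b=cv2.copyMakeBorder(b,0,a.shape[0]-b.shape[0],0,0,0)
cv2.imwrite("pics/m3.png",np.hstack([a,b]))
E
```

```text
[[ 0.616   0.0505  0.159 ]
 [ 0.6337 -0.0424  0.159 ]] [[ 0.6101  0.0413  0.309 ]
 [ 0.6112 -0.0548  0.309 ]]
t: 7.75
tcp_pos: [0.5442, 0.2361, 0.2906]
ee_rot: [-3.14, 0.001, 1.328]
wrist_force: [0.5, 0.4, -0.2]
grip_width: 0.0074
grasp_force: 58.7
```

View pics/m3.png

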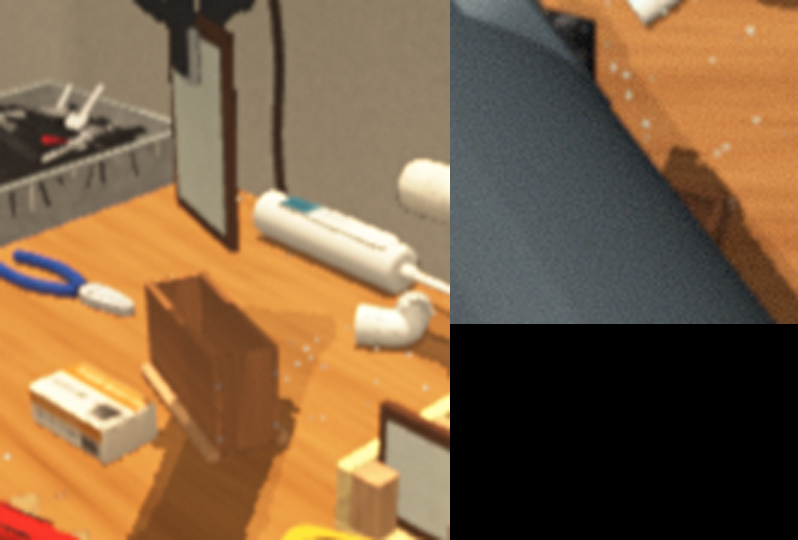

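```bash
python3 - <<'E'
from h import *
S=dict(np.load("pics/scene3.npz"))
c=lambda a:np.array(a)/3+[209.67,59.67]
n=np.array([np.cos(-.245),np.sin(-.245)]);l=np.array([-n[1],n[0]])
for nm,p,z in[("bot",[(179,205),(229,246)],.159),("top right",[(222,38)],.309),("rim",[(147,287),(203,275),(277,345),(216,360)],.086)]:
    P=cast(S,c(p),z)
    for q in P: print(nm,q.round(4),"n,l rel box",((q[:2]-[.544,.236])@n).round(4),((q[:2]-[.544,.236])@l).round(4))
E
```

```text
bot [0.5524 0.2786 0.159 ] n,l rel box -0.0022 0.0434
bot [0.5353 0.1958 0.159 ] n,l rel box 0.0013 -0.0411
top right [0.521  0.1778 0.309 ] n,l rel box -0.0082 -0.062
rim [0.5358 0.3048 0.086 ] n,l rel box -0.0246 0.0648
rim [0.5828 0.2937 0.086 ] n,l rel box 0.0236 0.0654
rim [0.5533 0.1656 0.086 ] n,l rel box 0.0261 -0.0661
rim [0.5061 0.1768 0.086 ] n,l rel box -0.0224 -0.0666
```

The panel is centred over the box to within about 3 mm; it has ±16 mm of room. Lowering it now.

```bash
echo '[[0, 0, 0.03, 0, 0, 0, 0], [0, 0, 0.03, 0, 0, 0, 0], [0, 0, 0.02, 0, 0, 0, 0], [0, 0, 0.02, 0, 0, 0, 0], [0, 0, 0.02, 0, 0, 0, 0], [0, 0, 0.02, 0, 0, 0, 0], [0, 0, 0, 0, 0, 0, 0]]' | python3 steer.py
echo '[[0, 0, 0.005, 0, 0, 0, 0], [0, 0, 0.003, 0, 0, 0, 0], [0, 0, 0, 0, 0, 0, 0]]' | python3 steer.py
```

```text
t: 8.72
tcp_pos: [0.5435, 0.2356, 0.1494]
ee_rot: [-3.139, 0.002, 1.326]
wrist_force: [-0.5, 0.4, -1.3]
grip_width: 0.0073
grasp_force: 58.7
t: 9.1
tcp_pos: [0.5446, 0.2364, 0.1435]
ee_rot: [3.141, -0.0, 1.326]
wrist_force: [-0.0, 0.1, -1.1]
grip_width: 0.0072
grasp_force: 58.7
```

```bash
echo '[[0, 0, 0.003, 0, 0, 0, 0], [0, 0, 0, 0, 0, 0, 0], [0, 0, 0, 0, 0, 0, 0]]' | python3 steer.py|sed -n '2p;4p'
echo '[[0, 0, 0.002, 0, 0, 0, 0], [0, 0, 0, 0, 0, 0, 0], [0, 0, 0, 0, 0, 0, 0]]' | python3 steer.py|sed -n '2p;4p'
```

```text
tcp_pos: [0.5445, 0.2363, 0.1404]
wrist_force: [-0.5, 0.3, -1.1]
tcp_pos: [0.5445, 0.2363, 0.1383]
wrist_force: [0.7, -0.9, -0.9]
```

```bash
echo '[[0, 0, 0.001, 0, 0, 0, 0], [0, 0, 0, 0, 0, 0, 0], [0, 0, 0, 0, 0, 0, 0]]' | python3 steer.py|sed -n '2p;4p'
echo '[[0, 0, 0.001, 0, 0, 0, 0], [0, 0, 0, 0, 0, 0, 0], [0, 0, 0, 0, 0, 0, 0]]' | python3 steer.py|sed -n '2p;4p'
```

```text
tcp_pos: [0.5447, 0.2364, 0.138]
wrist_force: [-1.0, -1.9, 5.3]
tcp_pos: [0.5448, 0.2364, 0.138]
wrist_force: [-2.8, -2.6, 11.3]
```

The floor contact came at the expected height (TCP 0.138), with force rising to 11 N. Releasing.

```bash
echo '[[0, 0, -0.001, 0, 0, 0, 0], [0, 0, 0, 0, 0, 0, 0.02], [0, 0, 0, 0, 0, 0, 0.05], [0, 0, 0, 0, 0, 0, 0.085], [0, 0, 0, 0, 0, 0, 0.085], [0, 0, 0, 0, 0, 0, 0.085], [0, 0, 0, 0, 0, 0, 0.085], [0, 0, 0, 0, 0, 0, 0.085], [0, 0, 0, 0, 0, 0, 0.085]]' | python3 steer.py
python3 - <<'E'
from rig import ctrl
import cv2,numpy as np
ims=[]
for n in("scene","wrist"):
    s=ctrl.snapshot(n);ims.append(s["frame"][:,:,::-1])
a=cv2.resize(ims[0][90:270,240:420],None,fx=2.2,fy=2.2);b=cv2.resize(ims[1],(400,250))
b=cv2.copyMakeBorder(b,0,a.shape[0]-b.shape[0],0,0,0)
cv2.imwrite("pics/m4.png",np.hstack([a,b]))
E
```

```text
t: 11.72
tcp_pos: [0.5444, 0.2363, 0.1373]
ee_rot: [3.142, 0.0, 1.326]
wrist_force: [0.2, 0.2, -0.5]
grip_width: 0.0849
grasp_force: 0.0
```

View pics/m4.png

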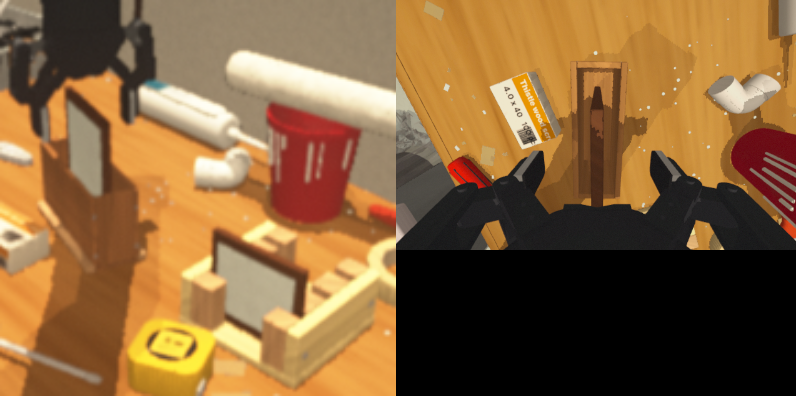

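The panel is free and stands nearly vertical in the box; in the wrist half its edge is at about (597,145), clear of both fingers. The short panel is still in the rack. Retreating straight up.

```bash
echo '[[0, 0, -0.02, 0, 0, 0, 0.085], [0, 0, -0.03, 0, 0, 0, 0.085], [0, 0, -0.04, 0, 0, 0, 0.085], [0, 0, -0.05, 0, 0, 0, 0.085], [0, 0, -0.05, 0, 0, 0, 0.085], [0, 0, 0, 0, 0, 0, 0.085], [0, 0, 0, 0, 0, 0, 0.085], [0, 0, 0, 0, 0, 0, 0.085], [0, 0, 0, 0, 0, 0, 0.085]]' | python3 steer.py
python3 - <<'E'
from rig import ctrl
import cv2,numpy as np
ims=[]
for n in("scene","wrist"):
    s=ctrl.snapshot(n);ims.append(s["frame"][:,:,::-1])
a=cv2.resize(ims[0][90:270,240:420],None,fx=2.2,fy=2.2);b=cv2.resize(ims[1],(400,250))
b=cv2.copyMakeBorder(b,0,a.shape[0]-b.shape[0],0,0,0)
cv2.imwrite("pics/m5.png",np.hstack([a,b]))
E
```

```text
t: 12.95
tcp_pos: [0.5441, 0.236, 0.3262]
ee_rot: [-3.14, 0.001, 1.326]
wrist_force: [-0.2, -0.3, -0.4]
grip_width: 0.0846
grasp_force: 0.0
```

View pics/m5.png

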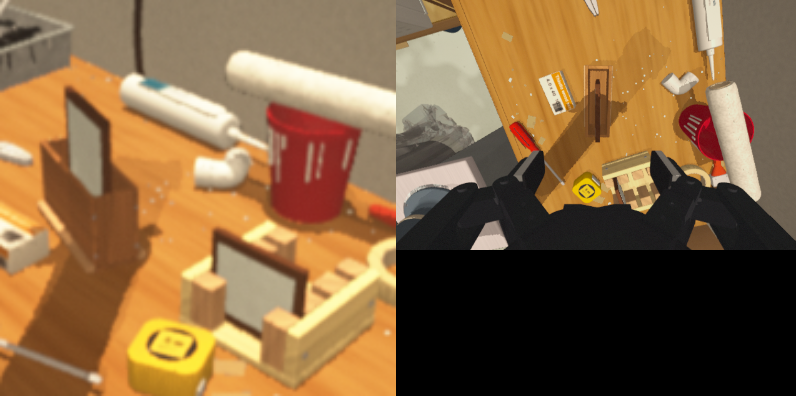

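The panel is standing in the box at about (90,150), the short panel is in the rack, and the gripper is well clear of both.

```bash
python3 -c "
from rig import ctrl
print(ctrl.close_job())"
```

```text
the job is handed in; nothing more can be done
None
```

The tall panel is standing on edge in the carry box, let go only after its lower edge touched the bottom; the short panel is still in the rack, and I handed the job in at about 13 s with the gripper clear.

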